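Rinse the bench scraper

TASK

Take the bench scraper out of the wooden drying stand and slide its blade down into the slot of the steel rinse well until it is fully home, lowering it rather than dropping it in. Only then open the water valve beside the well half way, by turning its lever to 45 degrees, and leave the scraper in the slot. Do not push about or tip the bowl, mug, pepper mill and jar standing around.

Things in the scene. Friction and masses are not known exactly. Their poses are not given: they have to be found in the camera images.
- scraper: bench scraper standing upright: steel blade 120 wide x 82 high x 4 thick, with a dark wooden handle bar along its top edge, 120 long x 24 thick x 32 high with flat sides. Origin at the middle of the blade's lower edge; x across the thickness, y along the blade's width, z up to the handle. Handle bar spans z = 80 to 112, its centre at z = 96. Both faces are alike. 0.22 kg.
- stand: pale wooden drying stand, a fixed block 90 (x) x 160 (y) x 50 high, with a slot 7 wide along its y axis, whose floor is 12 above the table; the scraper starts in it. Origin at the centre of its underside.
- well: rinse well, a fixed steel box 110 (x) x 180 (y) x 80 high, with one slot along its y axis in the middle of its top. A copper pipe runs from its -y side to a brass valve. Origin at the centre of its underside.
- slot (a point): centre of the slot's mouth, level with the top of the well (80 above the table); axes as the well's, the slot runs along y. Slot 136 long (y), 8 wide (x), with sloping lips that widen it to 22 at the mouth over the top 14; its floor is 65 below the mouth. With the blade on the floor the handle's underside is 15 above the top of the well.
- valve (a joint): angle of the valve's lever, rad: 0 shut (lever along the well's -x, across the pipe), pi/2 fully open (lever along the well's -y, along the pipe); opens anticlockwise seen from above; starts shut or nearly so. Stiff enough to stay where it is left (about 2 N at the grip).
- valve_axis (a point): point on the vertical axis of the valve, 90 above the table, at mid height of the lever; fixed in the well at x = 0, y = -180. Its x axis turns with the lever: the lever lies along its -x.
- valve_grip (a point): the place to hold the lever, 80 out from the valve's axis and 90 above the table, at mid height of the lever; axes turn with the lever, which lies along -x. The lever is a black bar 14 wide, 22 high, reaching 105 from the axis, free all round; the pipe's top is 56 above the table.
- bowl: white bowl, 84 across, 50 high, beside the stand; bystander. Origin at the centre of its underside.
- mill: dark wooden pepper mill, 52 across, 125 high; bystander. Origin at the centre of its underside.
- jar: glass jar with steel lid, 64 across, 85 high; bystander. Origin at the centre of its underside.
- mug: white mug, 80 across, 90 high; bystander. Origin at the centre of its underside.
Things that resemble listed ones, but are neither listed nor needed, are in the scene too. Leave any white look-alike of the scraper alone.

How it is judged:
On the way, in this order (a step that is already met when the one before it is completed fails the run):
1. the scraper is fully home in the slot of the well while the valve is still shut or nearly so (z of scraper in the frame of slot below -0.057 m and x of scraper in the frame of slot between -0.007 and 0.007 m and y of scraper in the frame of slot between -0.012 and 0.012 m and angle between scraper's own z axis and vertical below 0.12 rad and value of joint valve below 0.35 rad), for 0.2 s.
2. the valve's lever is at 45 degrees with the scraper in the slot (z of scraper in the frame of slot below -0.057 m and x of scraper in the frame of slot between -0.007 and 0.007 m and y of scraper in the frame of slot between -0.012 and 0.012 m and angle between scraper's own z axis and vertical below 0.12 rad and value of joint valve between 0.61 and 0.96 rad), for 0.2 s.
At the end, for the whole second after the job is handed in: The scraper stands at rest in the slot of the well, blade within 8 mm of the slot's floor, within 7 mm of the slot's middle across it and 12 mm along it, within 7 degrees of upright; the valve's lever rests at 45 degrees, within 10 degrees (all of step 2 and linear speed of scraper below 0.02 m/s and velocity of joint valve between -0.05 and 0.05 rad/s); the robot touches nothing.
It fails at once if the bowl, mill, jar or mug was tipped or pushed more than 40 mm (distance of any of bowl, mill, jar, mug from where it was at the start of the episode above 0.04 m or angle between any of bowl, mill, jar, mug's own z axis and vertical above 0.35 rad).
It fails at once if the scraper was dropped into the slot (faster than 0.5 m/s) (z of scraper in the frame of slot below -0.005 m and x of scraper in the frame of slot between -0.02 and 0.02 m and y of scraper in the frame of slot between -0.03 and 0.03 m and linear speed of scraper above 0.5 m/s).
It also fails if it takes over 58 s, if anything falls off the work surface, if the arm or the gripper's body presses on something with over 40 N, if the wrist force passes 120 N, or if a joint passes its speed limit or range.

ROBOT

A 7-joint arm with a two-finger parallel gripper is mounted at the origin on the work surface. World frame = base frame: x ahead of the robot, y to its left, z up, the work surface at z = 0. Lengths are in m, angles in rad, forces in N, time in s.
With the tool pointing down it reaches from about 0.4 to 0.85 m from the base axis. Payload 10.4 kg.
Tool frame: the origin (TCP) lies at the very end of the fingers, on their centre line; the grasp point (between the pads) lies 19 mm behind it; z points along the fingers, y is the direction in which the jaws open and shut (so a half turn about z gives the same grasp; the last joint's range is limited). The gripper opens to 85 mm and grips with 20 to 120 N. Pads are 22 mm wide; open, the fingers measure 114 mm over their backs; the gripper's body (76 mm by 85 mm) begins 54 mm behind the grasp point. The pads swing forward as they close: fully open they stand 13 mm farther back than shut.
Start: joints at [1.271, 0.332, -0.065, 1.46, 0.022, 1.35, -0.088], TCP at [0.171, -0.601, 0.192] pointing down, gripper open.
Joint ranges: [-2.6, 2.6], [-0.5, 2.12], [-1.47, 1.34], [0.16, 2.42], [-1.27, 4.41], [0.06, 2.06], [-2.6, 2.6]. Speed limits (rad/s): [2.22, 2.22, 2.79, 2.79, 3.14, 3.14, 3.14].

INTERFACE

Orientations are given as a unit quaternion [x, y, z, w].
In Python, from workcell import get_obs, camera, camera_info, hand_in gives the robot as it stands.
- The arm moves only by the tool move_arm, never from a script. Its argument "moves" is a list of rows, each a list of 3 entries, a list of its own where there are three numbers: the shift along the tool's x, y, z in units of 25 mm (1.0 is 25 mm), then the turn, a rotation vector about the tool's x, y, z in degrees, then the opening, from 0 (shut) to 1 (fully open). A call has 1 to 5 rows; each row shifts and turns the commanded pose from where the row before left it, along the tool's axes as they then stand; what a row does not reach is not made up. A row lasts 1/8 s, in which the tool goes at most 62.5 mm and 10.7 degrees, less where a joint would pass 70% of its speed; a pose out of reach is approached as far as the arm can. A call is refused whole if a number of a shift passes 1 or a number of a turn 10.7, either way. A call with a gripper value outside its range is refused whole. The fingers move at their own pace and stop on an object; "squeeze" is the grip in N (left out, the last holds). Time passes only in rows, so rows that do not move let the fingers close. It gives the time, the measured TCP pose, the force and the opening at its end, in the units of the state.
- get_obs(): the state, without advancing time (a new reading comes with each control period).
- camera(name): name is "side" or "top"; returns the picture (480x640x3 uint8, red, green, blue); there is no depth.
- camera_info(name): a dict with "fx", "fy", "cx", "cy" (pixels), "origin" and "rotation" of the camera in the world. Camera axes: x right, y down, z forward; pixel columns grow to the right and rows downward; lengths in m; the calibration is good to about 2 mm. A picture is of the moment at which its call begins. camera_info takes no time and is no camera call.
- hand_in(): hands the job in, once; it reports no verdict.
The state is a dict: "clock": time; "joint_pos": joint angles; "joint_velocities": joint speeds; "tau": joint torques, N m; "position": TCP position; "ee_rot": TCP orientation; "ft_force": force on the tool from outside, world axes, zero at the start; "torque": the same for the moment, N m; "grip_width": opening from 0.0 (shut) to 1.0 (fully open).
Only numpy, scipy, OpenCV 4.12 (cv2) and the standard library are available. Lean on these libraries where they do the work, as an engineer would, in place of code of your own. Each camera call takes 0.05 s, during which the arm holds its last target. There are 200 camera calls.

## Working session

There is one attempt and no reset: what is moved stays moved. The work goes in short steps, Python scripts to look and compute and a tool call to move; the robot and the scene stay as the last step left them, time stands still between calls to the robot, and variables do not carry over. Pictures are saved under pics/ and viewed, about 8 in all and at most 12, crops included, and the job is handed in when it is done.

Besides the shell and the picture viewer there is one more tool, called after "Call:" as name(argument=value, ...) on one line, values as JSON. move_arm: Moves the arm, as the interface text tells. Its arguments: {"type":"object","properties":{"moves":{"type":"array","items":{"type":"array"}},"squeeze":{"type":"number"}},"required":["moves"]}

```bash
mkdir -p pics
python3 - <<'E'
from workcell import *
import cv2,numpy as np
for n in("side","top"):
    im=camera(n);cv2.imwrite(f"pics/{n}0.png",im[:,:,::-1]);i=camera_info(n);print(n,{k:np.round(v,4).tolist() for k,v in i.items() if not isinstance(v,str)})
o=get_obs();print(o["clock"],o["position"],o["ee_rot"],o["grip_width"])
E
```

```text
side {'fx': 463.5936, 'fy': 463.5936, 'cx': 316.967, 'cy': 240.2319, 'origin': [0.0584, 0.6885, 0.8392], 'rotation': [-0.305, 0.8728, -0.362, 0.1188]}
top {'fx': 460.2006, 'fy': 460.2006, 'cx': 315.6383, 'cy': 250.4723, 'origin': [0.3312, 0.0731, 0.9619], 'rotation': [0.721, -0.685, 0.0705, -0.0773]}
0.1 [ 0.17070812 -0.60082741  0.19129132] [ 9.90434429e-01  1.37982683e-01 -1.14723087e-04 -6.39181916e-04] 0.9994532925505606
```

View pics/top0.png

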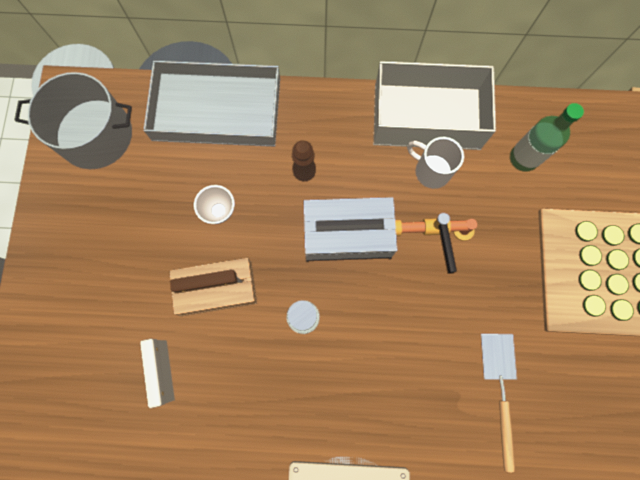

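View pics/side0.png

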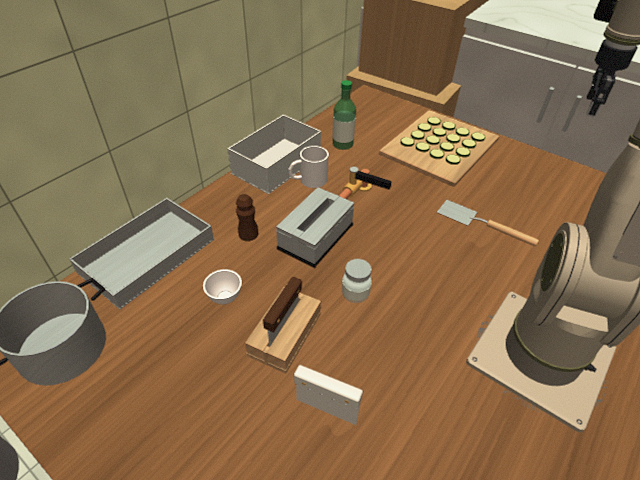

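The white block at top (152,373) / side (328,393) is the look-alike. The dark wooden handle standing in the pale stand, at top (205,282) / side (283,303), fits the description. I'll confirm it with an enlarged crop and measure it.

```bash
cat > h.py <<'E'
import numpy as np,cv2
from workcell import *
from scipy.spatial.transform import Rotation as R
def ray(n,uv):
    i=camera_info(n);r=np.array(i["rotation"]);r=R.from_quat(r).as_matrix() if r.size==4 else r
    d=r@np.array([(uv[0]-i["cx"])/i["fx"],(uv[1]-i["cy"])/i["fy"],1]);return np.array(i["origin"]),d
def onz(n,uv,z):
    o,d=ray(n,uv);return o+d*(z-o[2])/d[2]
def pix(n,p):
    i=camera_info(n);c=R.from_quat(i["rotation"]).as_matrix().T@(np.array(p)-i["origin"])
    return np.array([i["fx"]*c[0]/c[2]+i["cx"],i["fy"]*c[1]/c[2]+i["cy"]])
E
python3 - <<'E'
from h import *
t=cv2.imread("pics/top0.png");s=cv2.imread("pics/side0.png")
a=cv2.resize(t[255:320,160:260],(400,260),interpolation=2);b=cv2.resize(t[190:280,300:480],(800,400),interpolation=2)
c=cv2.resize(s[270:370,240:330],(270,300),interpolation=2)[:260]
o=np.zeros((660,800,3),np.uint8);o[:260,:400]=a;o[:260,400:670]=c;o[260:]=b
cv2.imwrite("pics/crop.png",o[:600])
for p in((171,283),(237,279)):print(onz("top",p,.124))
for p in((304,201),(394,198),(397,250),(305,252)):print("well",onz("top",p,.08))
E
```

```text
[0.43457323 0.3480339  0.124     ]
[0.44815023 0.22754378 0.124     ]
well [0.61849224 0.11512852 0.08      ]
well [ 0.63385681 -0.0648894   0.08      ]
well [ 0.52741041 -0.07248983  0.08      ]
well [0.51426993 0.10722675 0.08      ]
```

View pics/crop.png

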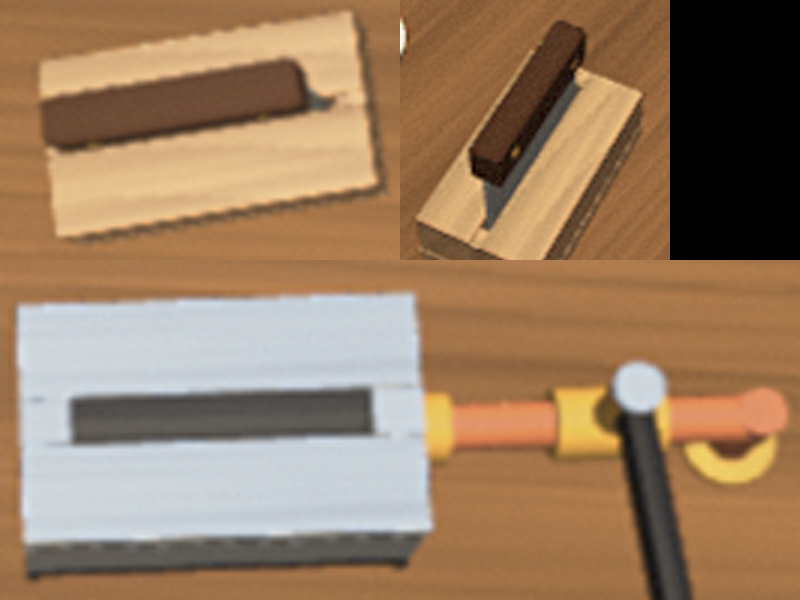

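The crop confirms it: a dark wooden handle on a steel blade in the stand. The slot in the well shows at top (316–384, 220–229), with the lever close to shut.

Run:
```python
from h import *
T=lambda x,y:(160+x/4,255+y/4)
W=lambda x,y:(300+x*180/800,190+(y-260)*90/400)
S=lambda x,y:(240+(x-400)/3,270+y/3)
def q(l,n,c,z):
    p=np.array([onz(n,u,z) for u in c]);print(l,p.mean(0).round(4),"sides",[float(round(np.linalg.norm(p[i]-p[i-1]),4)) for i in range(len(p))],"yaw",[float(np.degrees(np.arctan2(*(-(p[a]-p[b])[:2]*[1,-1])).round(4))) for a,b in((0,1),(3,2))]);return p
# order: +y+x, -y+x, -y-x, +y-x
w=q("well","top",[W(18,305),W(414,293),W(432,527),W(27,543)],.08)
q("stand","top",[T(40,60),T(350,12),T(380,190),T(57,237)],.05)
q("handle top","top",[T(40,98),T(298,58),T(306,103),T(46,142)],.124)
q("handle side","side",[S(472,155),S(558,20),S(587,38),S(507,160)],.124)
for l,p,z in(("axis cap",(637,387),.10),("lever end",(672,600),.101),):print(l,onz("top",W(*p),z))
print("lever tip",onz("top",(452,271),.09),"side",onz("side",(390,183),.09))
c=w.mean(0);y=((w[0]-w[1])+(w[3]-w[2]));y/=np.linalg.norm(y);print("axis pred",c-y*.18)
o=get_obs();print(R.from_quat(o["ee_rot"]).as_matrix().round(3))
for l,n,u,z in(("mill","top",(302,150),.12),("mug","top",(443,155),.09),("jar","top",(303,316),.085),("bowl","top",(214,203),.05)):print(l,onz(n,u,z))
```

```text
well [0.5734 0.021  0.08  ] sides [0.1098, 0.1789, 0.1081, 0.1786] yaw [4.698253920072751, 5.2196455136418]
stand [0.442  0.2903 0.05  ] sides [0.0895, 0.1571, 0.0915, 0.1602] yaw [11.917522138721123, 11.229972784564136]
handle top [0.4431 0.2895 0.124 ] sides [0.0207, 0.1195, 0.0214, 0.1198] yaw [11.89460382691589, 11.56801788369132]
handle side [0.4384 0.292  0.124 ] sides [0.022, 0.1197, 0.0251, 0.1081] yaw [14.089032182266944, 12.444643310241482]
axis cap [ 0.58993197 -0.15799465  0.1       ]
lever end [ 0.49593813 -0.1720609   0.101     ]
lever tip [ 0.48935341 -0.17664001  0.09      ] side [ 0.49251676 -0.18679965  0.09      ]
axis pred [ 0.58896437 -0.15832146  0.08      ]
[[ 0.962  0.273 -0.   ]
 [ 0.273 -0.962  0.001]
 [-0.    -0.001 -1.   ]]
mill [0.70978209 0.12310045 0.12      ]
mug [ 0.72663313 -0.16081405  0.09      ]
jar [0.38958248 0.10383067 0.085     ]
bowl [0.61455389 0.30270551 0.05      ]
```

Call:
move_arm(moves=[[[1, -1, -0.2], [0, 0, 0], 1], [[1, -1, -0.2], [0, 0, 0], 1], [[1, -1, -0.2], [0, 0, 0], 1], [[1, -1, -0.2], [0, 0, 0], 1], [[1, -1, -0.2], [0, 0, 0], 1]], squeeze=60)

```text
clock: 0.72
position: [0.2573, -0.4456, 0.2169]
ee_rot: [0.99, 0.138, -0.0, -0.0]
ft_force: [0.7, 0.3, 0.1]
grip_width: 0.998
```

Call:
move_arm(moves=[[[1, -1, -0.2], [0, 0, 0], 1], [[1, -1, -0.2], [0, 0, 0], 1], [[1, -1, -0.2], [0, 0, 0], 1], [[1, -1, -0.2], [0, 0, 0], 1], [[1, -1, -0.2], [0, 0, 0], 1]])

```text
clock: 1.35
position: [0.3433, -0.2912, 0.2419]
ee_rot: [0.99, 0.138, -0.0, -0.0]
ft_force: [0.3, -0.0, -0.1]
grip_width: 0.996
```

Call:
move_arm(moves=[[[1, -1, 0], [0, 0, 0], 1], [[1, -1, 0], [0, 0, 0], 1], [[1, -1, 0], [0, 0, 0], 1], [[1, -1, 0], [0, 0, 0], 1], [[1, -1, 0], [0, 0, -10], 1]])

```text
clock: 1.98
position: [0.4293, -0.137, 0.2418]
ee_rot: [0.974, 0.225, -0.0, 0.0]
ft_force: [0.5, -0.9, -0.7]
grip_width: 1.0
```

```bash
cat >> h.py <<'E'
def plan(xyz,yaw,cur=None,n=None):
    """rows to a tool-down target, yaw = heading of tool x in degrees; straight line, constant turn"""
    if cur is None:
        o=get_obs();cur=(o["position"],o["ee_rot"])
    p=np.array(cur[0]);x=R.from_quat(cur[1]).as_matrix()[:,0];a=np.degrees(np.arctan2(x[1],x[0]))
    d=np.array(xyz)-p;dy=(yaw-a+180)%360-180
    n=n or max(1,int(np.ceil(max(np.linalg.norm(d)/.025,abs(dy)/10.5)-1e-3)))
    print("from",p.round(4),round(a,1),"rows",n,"turn",round(-dy/n,2))
    for k in range(n):
        M=R.from_euler("zx",[a+dy*k/n,180],degrees=True) if 0 else R.from_euler("z",a+dy*k/n,degrees=True)*R.from_euler("x",180,degrees=True)
        print((M.inv().apply(d/n)/.025).round(2).tolist())
E
python3 -c "
from h import *
plan((.442,.290,.20),101.7)"
```

```text
from [ 0.4293 -0.137   0.2418] 26.0 rows 18 turn -4.2
[0.44, -0.84, 0.09]
[0.5, -0.81, 0.09]
[0.56, -0.77, 0.09]
[0.61, -0.72, 0.09]
[0.67, -0.68, 0.09]
[0.71, -0.63, 0.09]
[0.76, -0.57, 0.09]
[0.8, -0.51, 0.09]
[0.83, -0.45, 0.09]
[0.86, -0.39, 0.09]
[0.89, -0.33, 0.09]
[0.91, -0.26, 0.09]
[0.93, -0.19, 0.09]
[0.94, -0.13, 0.09]
[0.95, -0.06, 0.09]
[0.95, 0.01, 0.09]
[0.95, 0.08, 0.09]
[0.94, 0.15, 0.09]
```

Call:
move_arm(moves=[[[0.44, -0.84, 0.1], [0, 0, -4.2], 1], [[0.5, -0.81, 0.1], [0, 0, -4.2], 1], [[0.56, -0.77, 0.1], [0, 0, -4.2], 1], [[0.61, -0.72, 0.1], [0, 0, -4.2], 1], [[0.67, -0.68, 0.1], [0, 0, -4.2], 1]])

```text
clock: 2.6
position: [0.4327, -0.0179, 0.2294]
ee_rot: [0.917, 0.4, 0.0, 0.0]
ft_force: [-0.4, 0.1, -1.1]
grip_width: 1.004
```

Call:
move_arm(moves=[[[0.71, -0.63, 0.1], [0, 0, -4.2], 1], [[0.76, -0.57, 0.1], [0, 0, -4.2], 1], [[0.8, -0.51, 0.1], [0, 0, -4.2], 1], [[0.83, -0.45, 0.1], [0, 0, -4.2], 1], [[0.86, -0.39, 0.1], [0, 0, -4.2], 1]])

```text
clock: 3.22
position: [0.4369, 0.1006, 0.2168]
ee_rot: [0.828, 0.56, 0.0, -0.0]
ft_force: [0.7, -0.6, -0.8]
grip_width: 0.996
```

Call:
move_arm(moves=[[[0.89, -0.33, 0.1], [0, 0, -4.2], 1], [[0.91, -0.26, 0.1], [0, 0, -4.2], 1], [[0.93, -0.19, 0.1], [0, 0, -4.2], 1], [[0.94, -0.13, 0.1], [0, 0, -4.2], 1], [[0.95, -0.06, 0.1], [0, 0, -4.2], 1]])

```text
clock: 3.85
position: [0.4408, 0.2192, 0.2043]
ee_rot: [0.712, 0.702, 0.0, 0.0]
ft_force: [-0.8, -0.1, -0.3]
grip_width: 1.0
```

Call:
move_arm(moves=[[[0.95, 0.01, 0], [0, 0, -4.2], 1], [[0.95, 0.08, 0], [0, 0, -4.2], 1], [[0.94, 0.15, 0], [0, 0, -4.2], 1], [[0, 0, 0], [0, 0, 0], 1]])

```text
clock: 4.35
position: [0.4421, 0.2915, 0.2042]
ee_rot: [0.631, 0.776, 0.0, -0.001]
ft_force: [-0.2, 0.4, -0.6]
grip_width: 0.998
```

```bash
python3 -c "
from h import *
plan((.442,.290,.090),101.7)
a=camera('top');b=camera('side')
o=np.zeros((500,800,3),np.uint8)
o[:500,:400]=cv2.resize(a[190:390,120:280,::-1],(400,500));o[:500,400:]=cv2.resize(b[210:410,200:360,::-1],(400,500));cv2.imwrite('pics/above.png',o)
"
```

```text
from [0.4421 0.2915 0.2042] 101.8 rows 5 turn 0.01
[-0.01, -0.0, 0.91]
[-0.01, -0.0, 0.91]
[-0.01, -0.0, 0.91]
[-0.01, -0.0, 0.91]
[-0.01, -0.0, 0.91]
```

View pics/above.png

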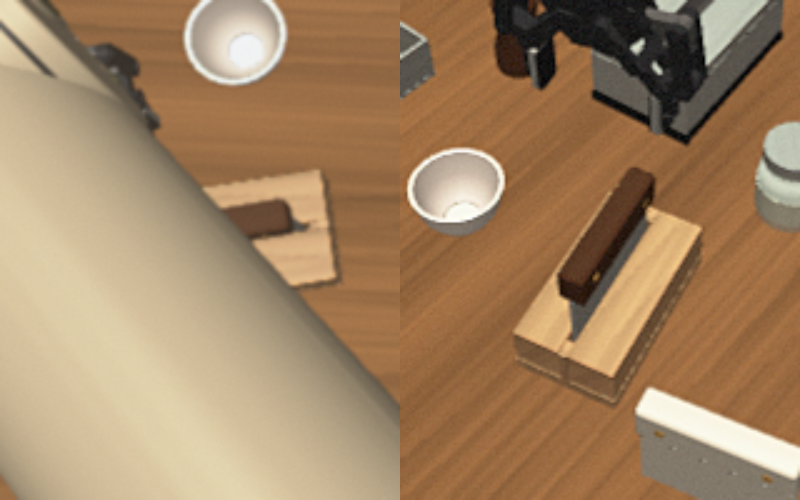

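The open jaws straddle the handle in the side view, with the handle at (605,235), and the bowl is clear. I'll descend now.

Call:
move_arm(moves=[[[0, 0, 0.9], [0, 0, 0], 1], [[0, 0, 0.9], [0, 0, 0], 1], [[0, 0, 0.9], [0, 0, 0], 1], [[0, 0, 0.9], [0, 0, 0], 1], [[0, 0, 0.95], [0, 0, 0], 1]])

```text
clock: 5.08
position: [0.4435, 0.2879, 0.0901]
ee_rot: [0.634, 0.774, -0.0, 0.0]
ft_force: [-0.0, -0.2, -0.2]
grip_width: 0.997
```

Call:
move_arm(moves=[[[0, 0, 0], [0, 0, 0], 0.35], [[0, 0, 0], [0, 0, 0], 0.2], [[0, 0, 0], [0, 0, 0], 0], [[0, 0, 0], [0, 0, 0], 0], [[0, 0, 0], [0, 0, 0], 0]])

```text
clock: 5.7
position: [0.4431, 0.289, 0.091]
ee_rot: [0.633, 0.774, 0.0, 0.0]
ft_force: [0.0, 1.2, 0.1]
grip_width: -0.001
```

Call:
move_arm(moves=[[[0, 0, 0], [0, 0, 0], 0], [[0, 0, 0], [0, 0, 0], 0]])

```text
clock: 5.95
position: [0.4429, 0.289, 0.0907]
ee_rot: [0.633, 0.774, -0.0, 0.0]
ft_force: [0.0, -0.2, -0.1]
grip_width: -0.004
```

The gripper closed to zero, so it missed. I'll look.

```bash
python3 -c "
from h import *
a=camera('top');b=camera('side')
o=np.zeros((600,800,3),np.uint8)
o[:,:300]=cv2.resize(a[190:390,150:250,::-1],(300,600));o[:,300:]=cv2.resize(b[210:354,220:340,::-1],(500,600));cv2.imwrite('pics/miss.png',o)
print(pix('side',(.443,.289,.09)),pix('side',(.443,.289,.124)),pix('top',(.443,.289,.124)), get_obs()['joint_pos'])
"
```

```text
[284.11365783 308.57963732] [283.46588839 298.0260683 ] [203.45528361 280.082619  ] [ 0.16273955  0.35483259 -0.9650901   1.8004839   0.31793764  1.15266563
 -0.70478874]
```

View pics/miss.png

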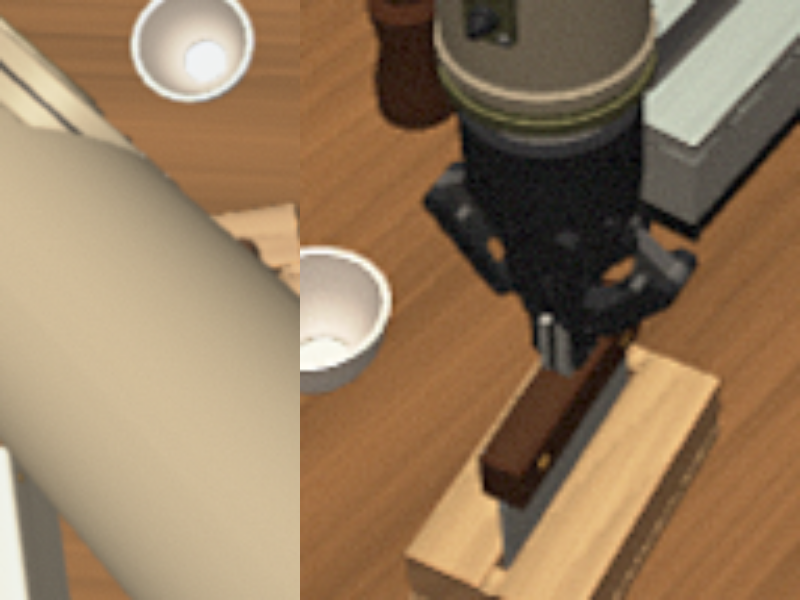

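```bash
python3 -c "
from h import *
print('pred tcp above',pix('side',(.442,.2915,.204)), 'seen 279.4,253')
for z in (.18,.2,.217,.23,.25,.27):
  p=onz('side',(256,244),z);q=onz('side',(302.8,262),z);print(z,((p+q)/2).round(4),np.linalg.norm(p-q).round(4),np.degrees(np.arctan2(*(p-q)[1::-1])))
for z in (.09,.124,.13):print('closed tip',z,onz('side',(282,298.5),z))
h=[onz('side',u,.092) for u in ((223+3*0,0),)]
"
```

```text
pred tcp above [281.29680627 271.87744162] seen 279.4,253
0.18 [0.4923 0.2425 0.18  ] 0.1049 11.640283176285118
0.2 [0.4792 0.2561 0.2   ] 0.1017 11.640283176285147
0.217 [0.468  0.2676 0.217 ] 0.099 11.640283176285088
0.23 [0.4594 0.2764 0.23  ] 0.0969 11.64028317628513
0.25 [0.4463 0.2899 0.25  ] 0.0937 11.640283176285134
0.27 [0.4331 0.3034 0.27  ] 0.0905 11.640283176285141
closed tip 0.09 [0.46279811 0.27277273 0.09      ]
closed tip 0.124 [0.44444772 0.29163619 0.124     ]
closed tip 0.13 [0.44120942 0.29496504 0.13      ]
```

In the side view, the shut fingertips are at (282,299), which is on top of the handle. Both looks put the real tips about 34 mm higher than the reported TCP, at the right xy. I'll reopen and go 34 mm lower, watching the force. Even if I'm wrong, the reported 0.056 stays above the stand's top.

Call:
move_arm(moves=[[[0, 0, 0], [0, 0, 0], 1], [[0, 0, 0], [0, 0, 0], 1], [[0, 0, 0], [0, 0, 0], 1], [[0, 0, 0], [0, 0, 0], 1], [[0, 0, 0.36], [0, 0, 0], 1]])

```text
clock: 6.68
position: [0.4434, 0.2892, 0.0819]
ee_rot: [0.633, 0.774, 0.001, 0.0]
ft_force: [0.4, -0.8, -0.4]
grip_width: 0.998
```

Call:
move_arm(moves=[[[0, 0, 0.5], [0, 0, 0], 1], [[0, 0, 0.5], [0, 0, 0], 1], [[0, 0, 0], [0, 0, 0], 0.2], [[0, 0, 0], [0, 0, 0], 0], [[0, 0, 0], [0, 0, 0], 0]])

```text
clock: 7.3
position: [0.4432, 0.2891, 0.0571]
ee_rot: [0.633, 0.774, 0.0, 0.0]
ft_force: [0.7, 0.5, 0.3]
grip_width: 0.376
```

Call:
move_arm(moves=[[[0, 0, 0], [0, 0, 0], 0], [[0, 0, 0], [0, 0, 0], 0], [[0, 0, 0], [0, 0, 0], 0]])

```text
clock: 7.68
position: [0.4434, 0.2893, 0.0573]
ee_rot: [0.633, 0.774, 0.001, 0.0]
ft_force: [1.3, -0.4, 6.6]
grip_width: 0.27
```

Width is 0.27, or 23 mm: the handle is held. I'll lift it.

Call:
move_arm(moves=[[[0, 0, -0.3], [0, 0, 0], 0], [[0, 0, -0.5], [0, 0, 0], 0], [[0, 0, -0.7], [0, 0, 0], 0], [[0, 0, -0.9], [0, 0, 0], 0], [[0, 0, -0.9], [0, 0, 0], 0]])

```text
clock: 8.3
position: [0.4425, 0.289, 0.1409]
ee_rot: [0.633, 0.774, -0.0, -0.0]
ft_force: [0.4, -0.7, -3.3]
grip_width: 0.27
```

Call:
move_arm(moves=[[[0, 0, -0.8], [0, 0, 0], 0], [[0, 0, -0.8], [0, 0, 0], 0], [[0, 0, 0], [0, 0, 0], 0]])

```text
clock: 8.68
position: [0.4435, 0.2895, 0.1808]
ee_rot: [0.633, 0.774, 0.001, 0.001]
ft_force: [-0.5, 0.0, -2.6]
grip_width: 0.268
```

```bash
python3 -c "
from h import *
plan((.5734,.021,.18),95)
b=camera('side');cv2.imwrite('pics/lift.png',cv2.resize(b[190:370,200:400,::-1],(660,594)))
"
```

```text
from [0.4435 0.2895 0.1808] 101.5 rows 12 turn 0.54
[-0.96, 0.25, 0.0]
[-0.96, 0.26, 0.0]
[-0.96, 0.26, 0.0]
[-0.96, 0.27, 0.0]
[-0.95, 0.28, 0.0]
[-0.95, 0.29, 0.0]
[-0.95, 0.3, 0.0]
[-0.94, 0.31, 0.0]
[-0.94, 0.32, 0.0]
[-0.94, 0.33, 0.0]
[-0.94, 0.34, 0.0]
[-0.93, 0.34, 0.0]
```

View pics/lift.png

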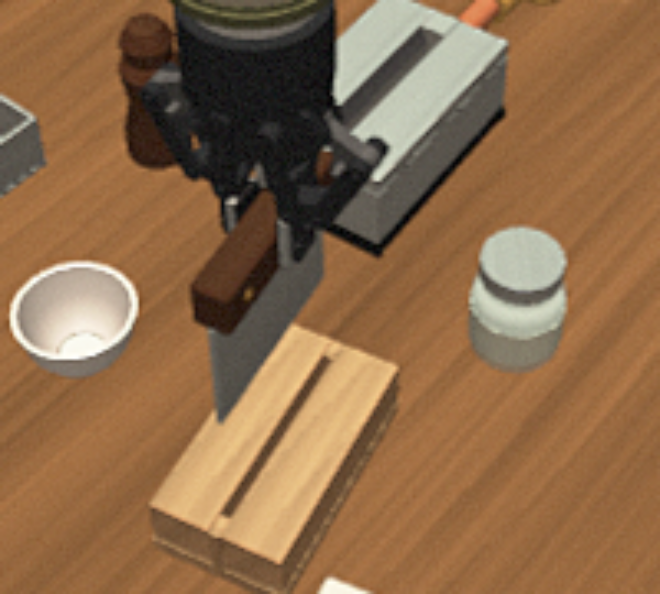

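The scraper is out of the stand and hanging upright. Its blade corner is at crop (217,420), and the mill, bowl and jar are untouched.

Call:
move_arm(moves=[[[-0.96, 0.25, 0], [0, 0, 0.5], 0], [[-0.96, 0.26, 0], [0, 0, 0.5], 0], [[-0.96, 0.26, 0], [0, 0, 0.5], 0], [[-0.96, 0.27, 0], [0, 0, 0.5], 0], [[-0.95, 0.28, 0], [0, 0, 0.5], 0]])

```text
clock: 9.35
position: [0.4968, 0.1761, 0.1781]
ee_rot: [0.65, 0.76, -0.001, -0.0]
ft_force: [0.6, 0.3, -2.8]
grip_width: 0.27
```

Call:
move_arm(moves=[[[-0.95, 0.29, 0], [0, 0, 0.6], 0], [[-0.95, 0.3, 0], [0, 0, 0.6], 0], [[-0.94, 0.31, 0], [0, 0, 0.6], 0], [[-0.94, 0.32, 0], [0, 0, 0.6], 0], [[-0.94, 0.33, 0], [0, 0, 0.6], 0]])

```text
clock: 9.98
position: [0.5522, 0.0639, 0.1792]
ee_rot: [0.67, 0.743, -0.0, 0.0]
ft_force: [-0.1, -0.1, -3.0]
grip_width: 0.272
```

Call:
move_arm(moves=[[[-0.94, 0.34, 0], [0, 0, 0.5], 0], [[-0.93, 0.34, 0], [0, 0, 0.5], 0], [[0, 0, 0], [0, 0, 0], 0]])

```text
clock: 10.35
position: [0.5739, 0.0176, 0.1789]
ee_rot: [0.677, 0.736, -0.0, 0.0]
ft_force: [0.4, 0.0, -3.5]
grip_width: 0.271
```

```bash
python3 -c "
from h import *
print('lift corner pred',pix('side',(.4315,.348,.1355)),'seen',200+217/3.3,190+420/3.3)
plan((.5734,.021,.13),95)
b=camera('side');a=camera('top');o=np.zeros((600,800,3),np.uint8)
o[:,:450]=cv2.resize(b[130:290,250:370,::-1],(450,600));o[:,450:]=cv2.resize(a[170:290,290:360,::-1],(350,600));cv2.imwrite('pics/well.png',o)
"
```

```text
lift corner pred [266.75241241 317.30670012] seen 265.75757575757575 317.27272727272725
from [0.5739 0.0176 0.1789] 94.7 rows 2 turn -0.13
[0.07, -0.0, 0.98]
[0.07, -0.0, 0.98]
```

View pics/well.png

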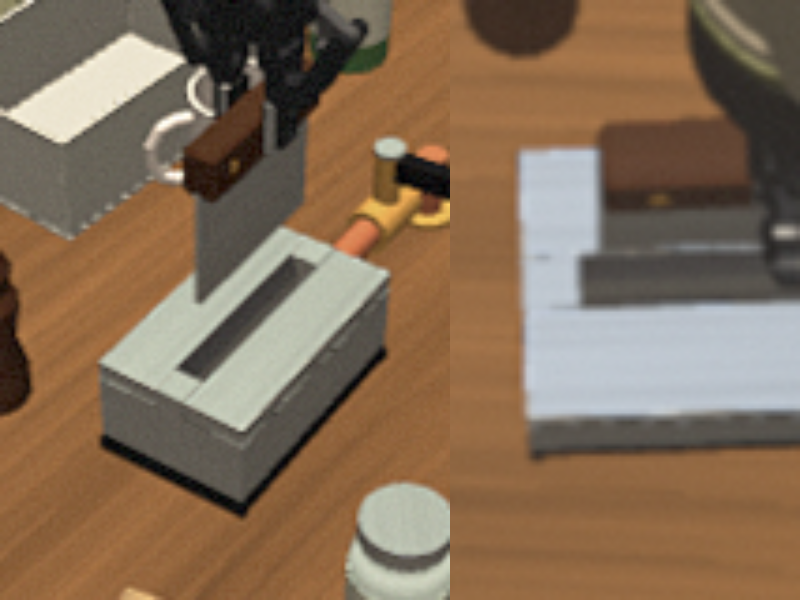

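```bash
python3 -c "
from h import *
S=lambda x,y:(250+x/3.75,130+y/3.75)
print('corner pred',pix('side',(.569,.0774,.1336)),'seen',S(200,300))
print('handle end top pred',pix('top',(.569,.0774,.2456)),'seen',(320,170+153/5))
p=np.array([onz('side',S(*u),.08) for u in((180,372),(290,258),(315,262),(202,380))]);print('slot side',p.round(4).tolist(),p.mean(0))
p=np.array([onz('side',S(*u),.08) for u in((100,365),(282,227),(388,268),(242,432))]);print('well side',p.mean(0),[np.linalg.norm(p[i]-p[i-1]).round(4) for i in range(4)])
W=lambda x,y:(300+x*180/800,190+(y-260)*90/400)
p=np.array([onz('top',W(*u),.08) for u in((70,398),(372,388),(373,434),(72,443))]);print('slot top',p.round(4).tolist(),p.mean(0))
"
```

```text
corner pred [302.67346196 210.47861515] seen (303.3333333333333, 210.0)
handle end top pred [322.43521303 199.27069448] seen (320, 200.6)
slot side [[0.5741, 0.0893, 0.08], [0.5876, -0.0428, 0.08], [0.572, -0.0501, 0.08], [0.5587, 0.0862, 0.08]] [0.57309553 0.02066086 0.08      ]
well side [0.56761076 0.02014617 0.08      ] [np.float64(0.1069), np.float64(0.1818), np.float64(0.0824), np.float64(0.1831)]
slot top [[0.5781, 0.0894, 0.08], [0.5895, -0.0452, 0.08], [0.5683, -0.0461, 0.08], [0.5574, 0.0875, 0.08]] [0.57330962 0.02142622 0.08      ]
```

Slot centre agrees in both views at (0.573, 0.021), with yaw about 5°, and the blade corner matches its prediction to about 1 px. I'll lower it.

Call:
move_arm(moves=[[[0.1, 0, 0.6], [0, 0, -0.3], 0], [[0, 0, 0.6], [0, 0, 0], 0], [[0, 0, 0.4], [0, 0, 0], 0], [[0, 0, 0], [0, 0, 0], 0]])

```text
clock: 10.95
position: [0.5721, 0.0231, 0.1381]
ee_rot: [0.674, 0.739, -0.001, -0.001]
ft_force: [-0.0, -0.3, -3.2]
grip_width: 0.272
```

Call:
move_arm(moves=[[[0, 0, 0.3], [0, 0, 0], 0], [[0, 0, 0.3], [0, 0, 0], 0], [[0, 0, 0.3], [0, 0, 0], 0], [[0, 0, 0.2], [0, 0, 0], 0], [[0, 0, 0], [0, 0, 0], 0]])

```text
clock: 11.58
position: [0.5727, 0.0231, 0.1114]
ee_rot: [0.674, 0.739, -0.0, -0.0]
ft_force: [0.4, -0.3, -3.6]
grip_width: 0.273
```

Call:
move_arm(moves=[[[0, 0, 0.3], [0, 0, 0], 0], [[0, 0, 0.3], [0, 0, 0], 0], [[0, 0, 0.3], [0, 0, 0], 0], [[0, 0, 0.3], [0, 0, 0], 0], [[0, 0, 0], [0, 0, 0], 0]])

```text
clock: 12.2
position: [0.5728, 0.0232, 0.0812]
ee_rot: [0.674, 0.739, 0.0, -0.0]
ft_force: [1.8, 0.0, -3.8]
grip_width: 0.272
```

Call:
move_arm(moves=[[[0, 0, 0.3], [0, 0, 0], 0], [[0, 0, 0.2], [0, 0, 0], 0], [[0, 0, 0.2], [0, 0, 0], 0], [[0, 0, 0.1], [0, 0, 0], 0], [[0, 0, 0], [0, 0, 0], 0]])

```text
clock: 12.82
position: [0.5729, 0.0232, 0.0616]
ee_rot: [0.674, 0.739, 0.0, 0.0]
ft_force: [2.6, 0.3, -3.6]
grip_width: 0.269
```

Call:
move_arm(moves=[[[0, 0, 0.08], [0, 0, 0], 0], [[0, 0, 0.05], [0, 0, 0], 0], [[0, 0, 0], [0, 0, 0], 0], [[0, 0, 0], [0, 0, 0], 0]])

```text
clock: 13.32
position: [0.5733, 0.0233, 0.0603]
ee_rot: [0.674, 0.739, 0.0, 0.001]
ft_force: [-4.4, -1.7, 14.5]
grip_width: 0.27
```

The upward contact force appears at exactly the predicted height, so the blade is on the floor. I'll release and rise.

Call:
move_arm(moves=[[[0, 0, -0.08], [0, 0, 0], 0], [[0, 0, 0], [0, 0, 0], 0.5], [[0, 0, 0], [0, 0, 0], 1], [[0, 0, 0], [0, 0, 0], 1], [[0, 0, 0], [0, 0, 0], 1]])

```text
clock: 13.95
position: [0.5727, 0.0232, 0.0604]
ee_rot: [0.674, 0.739, -0.0, -0.0]
ft_force: [0.7, 0.2, 0.2]
grip_width: 0.998
```

Call:
move_arm(moves=[[[0, 0, -0.4], [0, 0, 0], 1], [[0, 0, -1], [0, 0, 0], 1], [[0, 0, -1], [0, 0, 0], 1], [[0, 0, -1], [0, 0, 0], 1], [[0, 0, -1], [0, 0, 0], 1]])

```text
clock: 14.58
position: [0.5729, 0.0232, 0.1721]
ee_rot: [0.674, 0.739, 0.0, 0.0]
ft_force: [-0.8, -0.1, 0.0]
grip_width: 1.0
```

```bash
python3 -c "
from h import *
ax=np.array([.5889,-.158]);a=np.radians(190.8);g=ax+.08*np.array([np.cos(a),np.sin(a)]);print(g)
plan((*g,.16),10.8)
"
```

```text
[ 0.51031702 -0.17299051]
from [0.5729 0.0232 0.1721] 95.3 rows 9 turn 9.39
[-0.84, -0.36, 0.05]
[-0.89, -0.21, 0.05]
[-0.91, -0.07, 0.05]
[-0.91, 0.08, 0.05]
[-0.89, 0.23, 0.05]
[-0.84, 0.37, 0.05]
[-0.76, 0.5, 0.05]
[-0.67, 0.62, 0.05]
[-0.56, 0.72, 0.05]
```

Call:
move_arm(moves=[[[-0.84, -0.36, 0], [0, 0, 9.4], 1], [[-0.89, -0.21, 0], [0, 0, 9.4], 1], [[-0.91, -0.07, 0], [0, 0, 9.4], 1], [[-0.91, 0.08, 0], [0, 0, 9.4], 1], [[-0.89, 0.23, 0], [0, 0, 9.4], 1]])

```text
clock: 15.2
position: [0.5377, -0.0863, 0.1713]
ee_rot: [0.914, 0.406, 0.0, 0.0]
ft_force: [-0.7, -0.3, 0.1]
grip_width: 1.001
```

Call:
move_arm(moves=[[[-0.84, 0.37, 0], [0, 0, 9.4], 1], [[-0.76, 0.5, 0], [0, 0, 9.4], 1], [[-0.67, 0.62, 0], [0, 0, 9.4], 1], [[-0.56, 0.72, 0], [0, 0, 9.4], 1], [[0, 0, 0], [0, 0, 0], 1]])

```text
clock: 15.82
position: [0.5095, -0.1743, 0.1711]
ee_rot: [0.996, 0.092, 0.0, 0.0]
ft_force: [0.6, 0.4, 0.9]
grip_width: 1.005
```

```bash
python3 -c "
from h import *
plan((.5103,-.173,.037),10.8,n=6)
b=camera('side');a=camera('top');o=np.zeros((600,800,3),np.uint8)
o[:,:480]=cv2.resize(b[130:280,280:400,::-1],(480,600));o[:,480:]=cv2.resize(a[190:310,395:459,::-1],(320,600));cv2.imwrite('pics/lever.png',o)
print(get_obs()['joint_pos'].round(2))
"
```

```text
from [ 0.5095 -0.1743  0.1711] 10.5 rows 6 turn -0.05
[0.01, -0.01, 0.89]
[0.01, -0.01, 0.89]
[0.01, -0.01, 0.89]
[0.01, -0.01, 0.89]
[0.01, -0.01, 0.89]
[0.01, -0.01, 0.89]
[ 0.72  0.2  -0.54  1.7   0.11  1.28 -1.22]
```

View pics/lever.png

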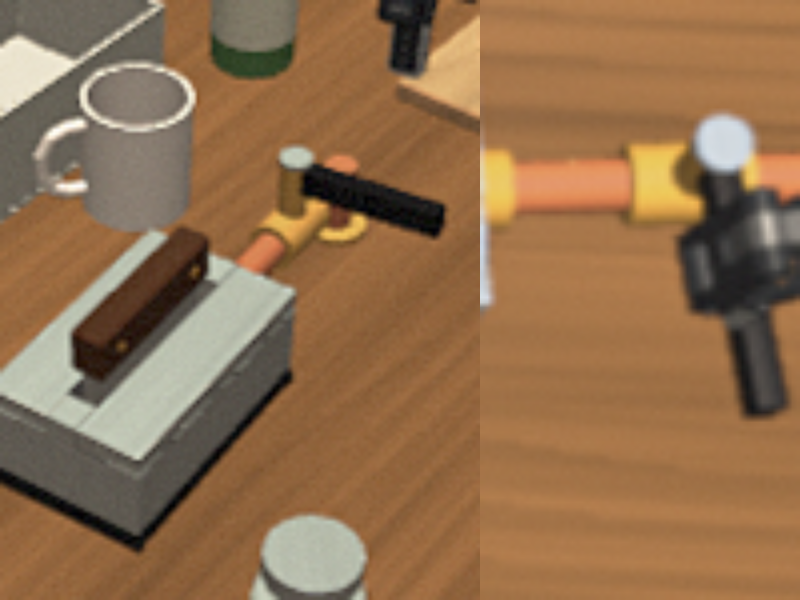

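The scraper stands home in the well, with its handle just above the top at crop (140,300). The open jaws straddle the lever, which is still close to shut. I'll descend with the same 34 mm correction.

Call:
move_arm(moves=[[[0, -0.05, 0.9], [0, 0, 0], 1], [[0, 0, 0.9], [0, 0, 0], 1], [[0, 0, 0.9], [0, 0, 0], 1], [[0, 0, 0.9], [0, 0, 0], 1], [[0, 0, 0.9], [0, 0, 0], 1]])

```text
clock: 16.55
position: [0.5102, -0.1699, 0.0576]
ee_rot: [0.995, 0.095, 0.0, -0.0]
ft_force: [-0.2, -0.2, -0.1]
grip_width: 1.006
```

Call:
move_arm(moves=[[[0, 0, 0.86], [0, 0, 0], 1], [[0, 0, 0], [0, 0, 0], 0.4], [[0, 0, 0], [0, 0, 0], 0], [[0, 0, 0], [0, 0, 0], 0], [[0, 0, 0], [0, 0, 0], 0]], squeeze=25)

```text
clock: 17.18
position: [0.5101, -0.1718, 0.0373]
ee_rot: [0.996, 0.093, 0.001, 0.001]
ft_force: [-0.3, -2.1, 5.9]
grip_width: 0.164
```

Call:
move_arm(moves=[[[0, 0, 0], [0, 0, 0], 0], [[0, 0, 0], [0, 0, 0], 0]])

```text
clock: 17.42
position: [0.5102, -0.1722, 0.0373]
ee_rot: [0.996, 0.092, 0.001, 0.001]
ft_force: [-0.8, -1.4, 5.4]
grip_width: 0.16
```

Width is 0.16 (14 mm), so the lever is held. I'll turn it 40° along the arc.

Call:
move_arm(moves=[[[0.02, 0.28, 0], [0, 0, -5], 0], [[0.02, 0.28, 0], [0, 0, -5], 0], [[0.02, 0.28, 0], [0, 0, -5], 0], [[0.02, 0.28, 0], [0, 0, -5], 0], [[0, 0, 0], [0, 0, 0], 0]])

```text
clock: 18.05
position: [0.5201, -0.1995, 0.0373]
ee_rot: [0.964, 0.264, -0.0, 0.001]
ft_force: [-4.5, -5.1, 9.1]
grip_width: 0.159
```

Call:
move_arm(moves=[[[0.02, 0.28, 0], [0, 0, -5], 0], [[0.02, 0.28, 0], [0, 0, -5], 0], [[0.02, 0.28, 0], [0, 0, -5], 0], [[0.02, 0.28, 0], [0, 0, -5], 0], [[0, 0, 0], [0, 0, 0], 0]])

```text
clock: 18.68
position: [0.5385, -0.2211, 0.0373]
ee_rot: [0.904, 0.427, -0.001, 0.001]
ft_force: [-6.4, -7.5, 10.2]
grip_width: 0.16
```

```bash
python3 -c "
from h import *
p=np.array(get_obs()['position']);d=p[:2]-[.5889,-.158];print(p,np.linalg.norm(d),np.degrees(np.arctan2(d[1],d[0]))%360-185)"
```

```text
[ 0.53850521 -0.22108171  0.03733986] 0.08073993281629796 46.37930336067353
```

Lever is at about 46°. I'll release, rise and check.

Call:
move_arm(moves=[[[0, 0, 0], [0, 0, 0], 0], [[0, 0, 0], [0, 0, 0], 0.5], [[0, 0, 0], [0, 0, 0], 1], [[0, 0, 0], [0, 0, 0], 1], [[0, 0, 0], [0, 0, 0], 1]])

```text
clock: 19.3
position: [0.539, -0.2177, 0.0364]
ee_rot: [0.904, 0.428, 0.0, -0.0]
ft_force: [-0.9, -0.4, -0.1]
grip_width: 0.986
```

Call:
move_arm(moves=[[[0, 0, -0.5], [0, 0, 0], 1], [[0, 0, -1], [0, 0, 0], 1], [[0, 0, -1], [0, 0, 0], 1], [[0, 0, -1], [0, 0, 0], 1], [[0, 0, -1], [0, 0, 0], 1]])

```text
clock: 19.92
position: [0.5391, -0.2178, 0.1509]
ee_rot: [0.904, 0.428, 0.0, 0.0]
ft_force: [-0.7, -0.3, -0.5]
grip_width: 1.002
```

Call:
move_arm(moves=[[[-1, 0, -1], [0, 0, 0], 1], [[-1, 0, -0.5], [0, 0, 0], 1], [[-1, 0, 0], [0, 0, 0], 1], [[-0.5, 0, 0], [0, 0, 0], 1], [[0, 0, 0], [0, 0, 0], 1]])

```text
clock: 20.55
position: [0.4832, -0.286, 0.1868]
ee_rot: [0.904, 0.427, -0.0, 0.0]
ft_force: [0.0, 0.1, -0.4]
grip_width: 1.0
```

```bash
python3 -c "
from h import *
b=camera('side');a=camera('top');o=np.zeros((600,800,3),np.uint8)
o[:,:480]=cv2.resize(b[130:280,280:400,::-1],(480,600));o[:300,480:]=cv2.resize(a[140:340,290:504,::-1],(320,300));cv2.imwrite('pics/end.png',o)
print(get_obs()['clock'],pix('side',(.519,-.235,.101)))
"
```

```text
20.65 [391.62866371 167.11765899]
```

View pics/end.png

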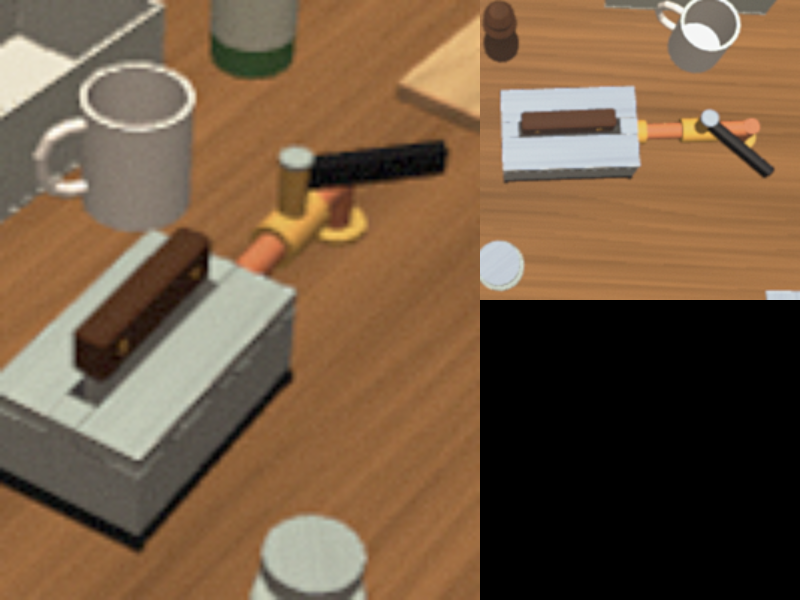

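The lever lies diagonally, with its tip at crop (770,170). The scraper is seated in the slot and the mug, mill and jar have not moved. One numeric check, then hand-in.

```bash
python3 -c "
from h import *
T=lambda x,y:(290+(x-480)*214/320,140+y*2/3)
d=onz('top',T(768,170),.095)[:2]-[.5889,-.158];print('valve deg',np.degrees(np.arctan2(d[1],d[0]))%360-185,np.linalg.norm(d))
a=onz('top',T(522,117),.127);b=onz('top',T(616,115),.127);print('handle mid',(a+b)/2,np.linalg.norm(a-b))
hand_in()"
```

```text
valve deg 45.38340868323854 0.0988662915475517
handle mid [0.57535911 0.02543976 0.127     ] 0.11840538847198871
the job is handed in; nothing more can be done
```

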